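# Count to the third gap and shelve the carton

## Robot

A 6-joint arm with a two-finger parallel gripper is mounted at the origin on the work surface. World frame = base frame: x ahead of the robot, y to its left, z up, the work surface at z = 0. Lengths are in m, angles in rad, forces in N, time in s.
With the tool pointing down it reaches from about 0.35 to 0.725 m from the base axis. Payload 4.3 kg.
Tool frame: the origin (TCP) lies midway between the tips of the shut fingers; the grasp point (between the pads) lies 19 mm behind it; z points along the fingers, y is the line along which they close (so a half turn about z gives the same grasp; the last joint's range is limited). The gripper opens to 85 mm and grips with 20 to 120 N. Pads are 22 mm wide; open, the fingers measure 114 mm over their backs; the gripper's body (76 mm by 85 mm) begins 54 mm behind the grasp point. The pads swing forward as they close: fully open they stand 13 mm farther back than shut.
Start: joints at [-1.275, 0.377, 0.081, 1.274, 0, 1.46], TCP at [0.227, -0.528, 0.209] pointing down, gripper open.
Joint ranges: [-2.72, 2.72], [-0.84, 1.66], [-1.02, 1.22], [-1.77, 2.12], [-1.37, 1.28], [-3.14, 3.14]. Speed limits (rad/s): [2.57, 2.57, 3.14, 3.14, 3.14, 3.14].

## Interface

Orientations are given as a unit quaternion [w, x, y, z].
In Python, from workcell import bot gives the robot as it stands. The module is installed in compiled form; this text tells all that it offers.
- The arm moves only by the tool arm_command, never from a script. Its argument "plan" is one flat list of numbers, 7 for each row, row after row: the shift along the tool's x, y, z in cm, then the turn, a rotation vector about the tool's x, y, z in rad, then the opening in per cent of the stroke, from 0 (shut) to 100 (fully open). In form: [tx, ty, tz, wx, wy, wz, hand, tx, ty, tz, wx, wy, wz, hand, ...]. A call has 1 to 12 rows; each row shifts and turns the commanded pose from where the row before left it, along the tool's axes as they then stand; what a row does not reach is not made up. A row lasts 1/10 s, in which the tool goes at most 50 mm and 8.59 degrees, less where a joint would pass 70% of its speed; a pose out of reach is approached as far as the arm can. A call with a gripper value outside its range is refused whole. The fingers move at their own pace and stop on an object; the grip force is fixed at half the most. Time passes only in rows, so rows that do not move let the fingers close. It gives the time, the measured TCP pose, the force, the opening and the grip force at its end, in the units of the state.
- bot.sense(): the state, without advancing time (a new reading comes with each control period).
- bot.capture(name): name is "side" or "top"; returns a dict with "frame" (420x560x3 uint8, blue, green, red), "depth" (420x560 float32, m along the optical axis (not along the pixel's ray), 0 where there is no reading), "vertical_fov" (degrees; the focal length in pixels is half the picture's height over the tangent of half this angle, whatever the lens; pixels are square), "cx", "cy" (the principal point, pixels), "extrinsics" (4x4, takes a point from world to camera coordinates). Camera axes: x right, y down, z forward; pixel columns grow to the right and rows downward; lengths in m; the calibration is good to about 2 mm. A picture is of the moment at which its call begins.
- bot.close_job(): hands the job in; it is judged then, once.
The state is a dict: "t": time; "joint_positions": joint angles; "joint_vel": joint speeds; "joint_torque": joint torques, N m; "eef_pos": TCP position; "tcp_rot": TCP orientation; "wrist_force": force on the tool from outside, world axes, zero at the start; "torque": the same for the moment, N m; "finger_gap": opening from 0.0 (shut) to 1.0 (fully open); "grasp_force": force on a finger pad.
Only numpy, scipy, OpenCV 4.12 (cv2) and the standard library are available. Lean on these libraries where they do the work, as an engineer would, in place of code of your own. Each camera call takes 0.05 s, during which the arm holds its last target. There are 200 camera calls.

## Task

Run a fingertip lightly along the label rail on top of the pantry's divider rack, starting on the plate over the first gap at the robot's left-hand end, keeping on the rail past the second plate and stopping on the third, without touching the fourth or any later plate. Then, with the fingers only pushing, slide the small carton that stands on the counter in front of the rack across to the third gap and push it in, upright and square, fully home against the back of the rack. Do not pick up or tip the carton, and leave all the other goods where they are.

Things in the scene. Friction and masses are not known exactly. Their poses are not given: they have to be found in the camera images.
- rack: grey fixed divider rack, 74 (x) x 342 (y) mm: seven upright dividers 6 mm thick, 62 mm high, at 56 mm pitch make six gaps 50 mm clear, open to the robot, with no floor. Origin: centre of its footprint on the counter; x into the gaps (away from the robot), y to the robot's left. Mouths at x = -37 mm, back panel face at x = +31; gap centres at y = +140 (first), +84, +28 (third), -28, -84, -140
- rail: aluminium label rail along y over the gap mouths: strip 12 mm wide, 8 thick, with six plates, tops flush. Origin: mid length, underside, at rack x = -29 mm, 70 mm above the counter (top at 78 mm); axes as the rack's. Sprung: begins to sink at about 1.5 N, sinks at most 6 mm at about 6 N, then is hard; comes back up by itself
- tab1: aluminium label plate number 1 on the rail, over gap 1 counting from the robot's left (first); 18 (x) x 24 (y) x 8 mm, origin at the centre of its underside, so its top is 8 mm above the origin; part of the rail and sinks with it
- tab2: aluminium label plate number 2 on the rail, over gap 2 counting from the robot's left (second); 18 (x) x 24 (y) x 8 mm, origin at the centre of its underside, so its top is 8 mm above the origin; part of the rail and sinks with it
- tab3: aluminium label plate number 3 on the rail, over gap 3 counting from the robot's left (third); 18 (x) x 24 (y) x 8 mm, origin at the centre of its underside, so its top is 8 mm above the origin; part of the rail and sinks with it
- tab4: aluminium label plate number 4 on the rail, over gap 4 counting from the robot's left (fourth); 18 (x) x 24 (y) x 8 mm, origin at the centre of its underside, so its top is 8 mm above the origin; part of the rail and sinks with it
- tab5: aluminium label plate number 5 on the rail, over gap 5 counting from the robot's left (fifth); 18 (x) x 24 (y) x 8 mm, origin at the centre of its underside, so its top is 8 mm above the origin; part of the rail and sinks with it
- tab6: aluminium label plate number 6 on the rail, over gap 6 counting from the robot's left (last); 18 (x) x 24 (y) x 8 mm, origin at the centre of its underside, so its top is 8 mm above the origin; part of the rail and sinks with it
- mid12 (a point): point on top of the rail midway between plates 1 and 2 (over the divider); axes as the rack's
- mid23 (a point): point on top of the rail midway between plates 2 and 3 (over the divider); axes as the rack's
- gap3 (a point): centre of the mouth of the third gap, which is empty, at counter height; axes as the rack's, x into the gap
- carton: the carton to put away: cardboard, 84 (x) x 36 (y) x 56 mm high, 100 to 190 g, standing before the rack, left or right of the third gap, long side roughly along the gaps. Origin: centre of its underside; x along its length, away from the robot. Home against the back panel its origin is at rack x = -11 mm and its near end stands out 16 mm from the mouths; it passes under the rail
- tin: short steel tin, radius 33, height 42 mm, standing in front of the rack on the other side of the third gap from the carton; leave alone; origin at the centre of its underside
- stock_box: cardboard box 62 x 40 x 52 mm in the second gap; leave alone; origin at the centre of its underside
- small_can: steel can, radius 22, height 54 mm, in the fifth gap; leave alone; origin at the centre of its underside
- jar: glass jar, radius 36, height 110 mm, right of the work; leave alone; origin at the centre of its underside
- mug: white mug, radius 40, height 90 mm, left of the work; leave alone; origin at the centre of its underside
- bottle: amber bottle, radius 30, height 170 mm, behind the rack; leave alone; origin at the centre of its underside
- rolls: cardboard drum, radius 26, height 50 mm, behind the rack; leave alone; origin at the centre of its underside
Not all that is in view belongs to the job. What is shaped like the carton but green or red is not meant.

How it is judged:
By the outcome, as a careful person would: the job done as asked, in the order asked, and still so for the second after the job is handed in, with the robot touching nothing.
It also fails if it takes over 72 s, if anything falls off the work surface, if the arm or the gripper's body presses on something with over 40 N, if the wrist force passes 120 N, or if a joint passes its speed limit or range.

## Working session

There is one attempt and no reset: what is moved stays moved. The work goes in short steps, Python scripts to look and compute and a tool call to move; the robot and the scene stay as the last step left them, time stands still between calls to the robot, and variables do not carry over. Pictures are saved under pics/ and viewed, at most 10 in all, crops included, and the job is handed in when it is done.

Besides the shell and the picture viewer there is one more tool, called after ">>>" as a command line: name --argument value ..., lists and objects as JSON in quotes. arm_command: Moves the arm, as the interface text tells. Its arguments: {"type":"object","properties":{"plan":{"type":"array","items":{"type":"number"}}},"required":["plan"]}

```bash
mkdir -p pics; cat > h.py <<'E'
import numpy as np, cv2
from workcell import bot
def cap(n):
    c=bot.capture(n); h,w=c["depth"].shape
    f=h/2/np.tan(np.radians(c["vertical_fov"])/2)
    v,u=np.mgrid[:h,:w]; d=c["depth"]
    P=np.stack([(u-c["cx"])/f*d,(v-c["cy"])/f*d,d],-1)
    T=np.linalg.inv(c["extrinsics"]); W=P@T[:3,:3].T+T[:3,3]; W[d==0]=np.nan
    return c["frame"],W,c,f
E
python3 - <<'E'
from h import *
s=bot.sense(); print({k:np.round(v,3) for k,v in s.items()})
for n in("top","side"):
    F,W,c,f=cap(n); cv2.imwrite(f"pics/{n}0.png",F); np.savez(f"{n}0.npz",F=F,W=W)
    print(n,f,c["cx"],c["cy"],np.round(c["extrinsics"],3).tolist())
E
```

```text
{'t': np.float64(0.0), 'joint_positions': array([-1.275,  0.378,  0.08 ,  1.274,  0.   ,  1.461]), 'joint_vel': array([ 0.001, -0.001, -0.002,  0.   ,  0.   , -0.   ]), 'joint_torque': array([-0.0000e+00, -4.6361e+01,  2.6987e+01,  2.1000e-02, -0.0000e+00,
        0.0000e+00]), 'eef_pos': array([ 0.227, -0.528,  0.208]), 'tcp_rot': array([-0.001,  0.979,  0.201, -0.   ]), 'wrist_force': array([ 0.145, -0.283,  0.831]), 'torque': array([0.001, 0.012, 0.006]), 'grasp_force': np.float64(0.0), 'finger_gap': np.float64(0.998)}
top 407.00812970293964 283.92915013435953 207.10721961412622 [[0.119, -0.993, 0.004, -0.066], [-0.969, -0.117, -0.217, 0.599], [0.216, 0.022, -0.976, 0.909], [0.0, 0.0, 0.0, 1.0]]
side 527.6246316617575 279.16368505713484 203.391539156126 [[-0.888, -0.46, -0.014, 0.52], [-0.312, 0.625, -0.715, 0.255], [0.338, -0.631, -0.699, 1.195], [0.0, 0.0, 0.0, 1.0]]
```

View pics/top0.png

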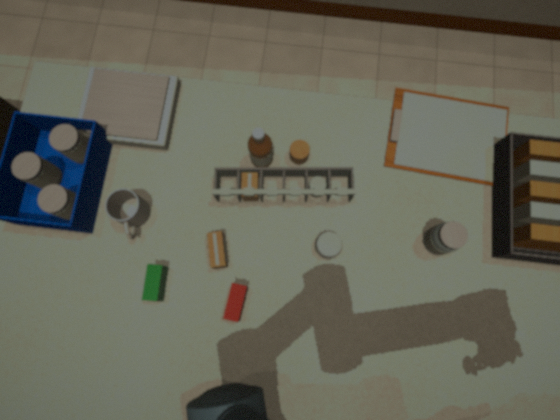

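View pics/side0.png

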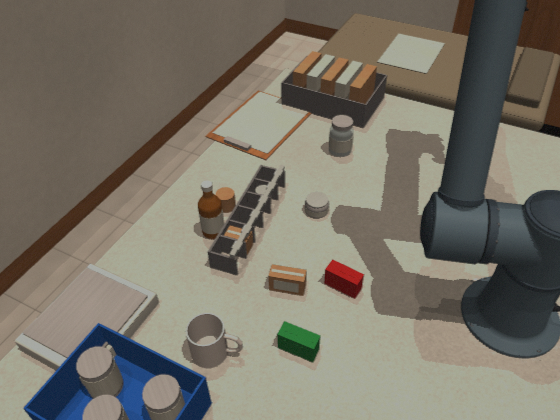

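The top view shows the rack at about (284,185), with its first gap at the left end (230,185), the second-gap box at (249,183) and the rail along row 190. The tin is at (329,244). The things that could be taken for the carton are the cardboard one (217,249), the green one (155,282) and the red one (235,301), plus the box already in gap 2 (249,183) and the cartons in the dark crate at right. I choose the cardboard one at (217,249). The side view agrees, with the carton at (288,279).

```bash
python3 - <<'E'
from h import *
D=np.load("top0.npz");F,W=D["F"],D["W"]
cv2.imwrite("pics/crop.png",cv2.resize(F[125:325,130:380],None,fx=3,fy=3)[:600,:750])
def rect(m,name):
    p=W[m][:,:2]; r=cv2.minAreaRect((p*1000).astype(np.float32)); print(name,m.sum(),r, np.nanmedian(W[m][:,2]),p.mean(0))
v,u=np.mgrid[:420,:560]
def box(u0,u1,v0,v1): return (u>=u0)&(u<u1)&(v>=v0)&(v<v1)
Z=W[...,2]
rect(box(195,240,222,278)&(Z>.048)&(Z<.062),"carton top")
rect(box(305,350,225,265)&(Z>.034)&(Z<.05),"tin")
rect(box(205,360,180,205)&(Z>.07)&(Z<.09),"rail")
rect(box(205,360,160,210)&(Z>.055)&(Z<.069),"rack")
rect(box(238,262,168,200)&(Z>.044)&(Z<.055),"stock")
print(np.nanmedian(Z[box(260,300,220,260)]))
D=np.load("side0.npz");F,W=D["F"],D["W"];Z=W[...,2]
rect(box(262,312,258,300)&(Z>.05)&(Z<.062),"carton side")
rect(box(200,295,160,270)&(Z>.073)&(Z<.085),"rail side")
rect(box(205,295,160,275)&(Z>.055)&(Z<.069),"rack side")
rect(box(300,335,190,220)&(Z>.036)&(Z<.05),"tin side")
E
```

```text
carton top 552 ((484.5673828125, 155.50901794433594), (83.87057495117188, 37.044315338134766), 15.17375659942627) 0.05539138333962862 [0.48423655 0.15478922]
tin 498 ((530.7965087890625, -111.91117095947266), (58.49169158935547, 60.076416015625), 8.054390907287598) 0.041657411648481135 [ 0.53050458 -0.11175608]
rail 963 ((638.139404296875, 11.687881469726562), (19.716285705566406, 343.6495056152344), 6.911433696746826) 0.07752764447510962 [0.63784098 0.00919467]
rack 857 ((676.6072387695312, 16.186309814453125), (94.76316833496094, 342.2831115722656), 6.88687801361084) 0.06070281749360196 [0.68310696 0.01756735]
stock 328 ((654.3145751953125, 95.98584747314453), (69.44055938720703, 56.048912048339844), 6.525243282318115) 0.05130921128945182 [0.6599885  0.10026467]
-0.0004993109994072542
carton side 496 ((482.459716796875, 154.6694793701172), (84.39796447753906, 39.6480712890625), 14.965008735656738) 0.056867292530533575 [0.48176373 0.15685833]
rail side 759 ((693.9981689453125, 17.974456787109375), (138.16749572753906, 347.4660949707031), 6.754711151123047) 0.07906068804532862 [0.64296382 0.03365753]
rack side 1178 ((656.5524291992188, 39.84364318847656), (212.8436279296875, 392.60693359375), 30.91254425048828) 0.060530894342396835 [0.64971518 0.05694228]
tin side 318 ((527.3969116210938, -112.08028411865234), (60.97413635253906, 60.45608901977539), 87.45462799072266) 0.04300924394233063 [ 0.52715834 -0.10970101]
```

View pics/crop.png

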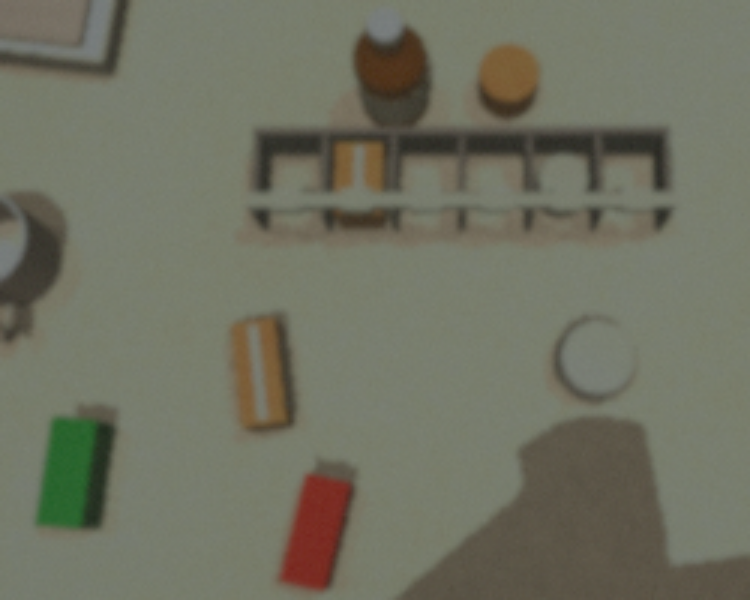

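Crop: the brown carton with the tape stripe is centred at crop (262,372), between the green (75,472) and red (317,530) look-alikes, so it's the right one. Rack yaw is about 6.9°, carton yaw about 15°. I turn the hand to line up with the rack and shut it while checking the bottle, mug and rail.

```bash
cat >> h.py <<'E'
from scipy.spatial.transform import Rotation as R
TH=np.radians(6.87); RO=np.array([.6668,.0152])
ex=np.array([np.cos(TH),np.sin(TH)]); ey=np.array([-ex[1],ex[0]])
def rack(p): d=np.asarray(p)[...,:2]-RO; return np.stack([d@ex,d@ey],-1)
def state(tgt=None):
    s=bot.sense(); p=s["eef_pos"]; w,x,y,z=s["tcp_rot"]; M=R.from_quat([x,y,z,w])
    m=M.as_matrix()
    print("t%.2f rack"%s["t"],np.round(rack(p)*1000,1),"z %.1f"%(p[2]*1e3),"yaw %.2f tilt %.2f"%(np.degrees(np.arctan2(m[1,0],m[0,0])),np.degrees(np.arccos(-m[2,2]))),"F",np.round(s["wrist_force"],2),"gap %.2f"%s["finger_gap"],"q",np.round(s["joint_positions"],2))
    if tgt is not None:
        w=np.append(RO+tgt[0]/1e3*ex+tgt[1]/1e3*ey,tgt[2]/1e3); print("shift tool cm",np.round(M.inv().apply(w-p)*100,2))
E
python3 - <<'E'
from h import *
v,u=np.mgrid[:420,:560]
D=np.load("top0.npz");W=D["W"];Z=W[...,2]; r=rack(W)*1e3
def q(m,n): print(n,m.sum(),np.round(np.nanmin(r[m],0)),np.round(np.nanmax(r[m],0)),"zmax",np.round(np.nanmax(Z[m])*1e3))
B=lambda a,b,c,d:(u>=a)&(u<b)&(v>=c)&(v<d)
q(B(240,278,125,166)&(Z>.08),"bottle");q(B(100,155,180,245)&(Z>.06),"mug")
q(B(140,170,258,305)&(Z>.03),"green");q(B(220,250,278,325)&(Z>.03),"red")
for nm in("top0","side0"):
    W=np.load(nm+".npz")["W"];Z=W[...,2];r=rack(W)*1e3
    m=(abs(r[...,0]+29)<16)&(abs(r[...,1])<180)&(Z>.073)&(Z<.084)
    p=r[m]; a=np.polyfit(p[:,1],p[:,0],1); print(nm,"rail fit",a,"y",np.percentile(p[:,1],[.5,99.5]),"z",np.median(Z[m]))
state()
E
```

```text
bottle 591 [51. 29.] [109.  86.] zmax 174.0
mug 554 [-134.  338.] [-26. 420.] zmax 92.0
green 673 [-284.  285.] [-199.  327.] zmax 61.0
red 613 [-331.   87.] [-243.  138.] zmax 61.0
top0 rail fit [-1.95974602e-03 -2.94741996e+01] y [-169.77217122  169.51750034] z 0.07752967549714929
side0 rail fit [ 8.63121816e-04 -3.22003613e+01] y [-168.47937473  172.2838605 ] z 0.0790365071388095
t0.10 rack [-501.8 -486.4] z 208.0 yaw 23.25 tilt 0.11 F [ 0.56  0.53 -0.19] gap 1.00 q [-1.28  0.38  0.08  1.27 -0.    1.46]
```

>>> arm_command --plan '[0,0,0,0,0,-0.143,0,0,0,0,0,0,-0.143,0,0,0,0,0,0,-0.143,0,0,0,0,0,0,-0.143,0,0,0,0,0,0,-0.143,0,0,0,0,0,0,-0.143,0,0,0,0,0,0,-0.143,0,0,0,0,0,0,-0.143,0,0,0,0,0,0,-0.143,0]'

```text
t: 1.0
eef_pos: [0.2269, -0.5279, 0.2082]
tcp_rot: [-0.001, 0.66, 0.751, 0.0]
wrist_force: [0.1, -0.6, 0.8]
finger_gap: 0.005
grasp_force: 0.0
```

```bash
python3 -c "
from h import *
state((-29,140,200))"
```

```text
t1.00 rack [-501.7 -486.6] z 208.2 yaw 97.33 tilt 0.07 F [ 0.07 -0.63  0.79] gap 0.01 q [-1.28  0.38  0.08  1.27  0.    0.17]
shift tool cm [62.28 47.77  0.89]
```

>>> arm_command --plan '[3.46,2.65,0,0,0,0.008,0,3.46,2.65,0,0,0,0,0,3.46,2.65,0,0,0,0,0,3.46,2.65,0,0,0,0,0,3.46,2.65,0,0,0,0,0,3.46,2.65,0,0,0,0,0,3.46,2.65,0,0,0,0,0,3.46,2.65,0,0,0,0,0,3.46,2.65,0,0,0,0,0,3.46,2.65,0,0,0,0,0,3.46,2.65,0,0,0,0,0,3.46,2.65,0,0,0,0,0]'

```text
t: 2.2
eef_pos: [0.4957, -0.0777, 0.2085]
tcp_rot: [-0.0, 0.666, 0.746, -0.0]
wrist_force: [0.4, -1.0, 0.1]
finger_gap: 0.001
grasp_force: 0.0
```

```bash
sed -i 's/RO=np.array(\[.6668,.0152\])/RO=np.array([.6657,.0156])/' h.py; python3 -c "
from h import *
state((-29,140,110))"
```

```text
t2.20 rack [-179.9  -72.3] z 208.5 yaw 96.54 tilt 0.03 F [ 0.37 -1.04  0.09] gap 0.00 q [-0.28  0.23 -0.13  1.22 -0.    1.17]
shift tool cm [21.32 14.97  9.84]
```

>>> arm_command --plan '[2.67,1.87,1.2,0,0,0,0,2.67,1.87,1.2,0,0,0,0,2.67,1.87,1.2,0,0,0,0,2.67,1.87,1.2,0,0,0,0,2.67,1.87,1.2,0,0,0,0,2.67,1.87,1.2,0,0,0,0,2.67,1.87,1.2,0,0,0,0,2.67,1.87,1.2,0,0,0,0,0,0,0,0,0,0,0,0,0,0,0,0,0,0]'

```text
t: 3.2
eef_pos: [0.6189, 0.1501, 0.1116]
tcp_rot: [-0.001, 0.665, 0.747, -0.001]
wrist_force: [-0.5, 0.7, -0.2]
finger_gap: 0.005
grasp_force: 0.0
```

```bash
python3 -c "
from h import *
state((-29,140,82))
F,W,c,f=cap('side'); cv2.imwrite('pics/s1.png',cv2.resize(F[120:300,150:340],None,fx=3,fy=3))"
```

```text
t3.20 rack [-30.3 139.1] z 111.6 yaw 96.60 tilt 0.14 F [-0.5   0.65 -0.21] gap 0.00 q [ 0.14  0.55  0.09  1.12 -0.    1.59]
shift tool cm [0.09 0.14 2.96]
```

View pics/s1.png

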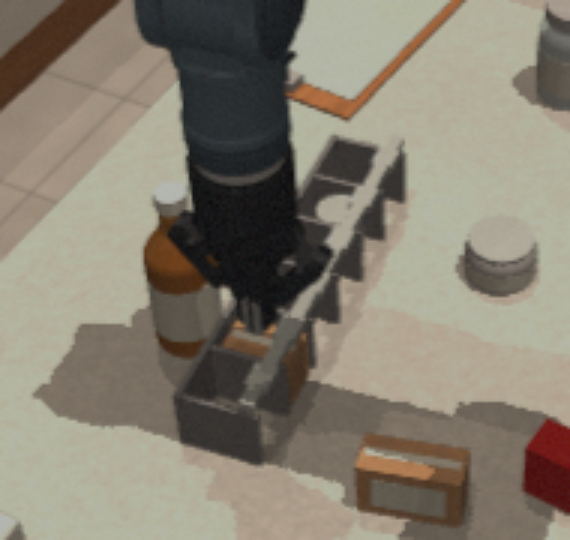

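The shut fingertips at crop (250,310) hover above plate 1 (265,385) and clear of the bottle (175,270). Now I feel down for the plate.

>>> arm_command --plan '[0.1,0.14,1.0,0,0,0,0,0,0,1.0,0,0,0,0,0,0,0.8,0,0,0,0,0,0,0.3,0,0,0,0,0,0,0.1,0,0,0,0,0,0,0.1,0,0,0,0,0,0,0,0,0,0,0]'

```text
t: 3.95
eef_pos: [0.6212, 0.1509, 0.08]
tcp_rot: [0.0, 0.666, 0.746, 0.0]
wrist_force: [-0.1, 0.2, 0.0]
finger_gap: -0.001
grasp_force: 0.0
```

```bash
python3 -c "
from h import *
state((-29,140,76))"
```

```text
t3.95 rack [-28.  139.7] z 80.0 yaw 96.53 tilt 0.03 F [-0.12  0.15  0.02] gap -0.00 q [ 0.14  0.57  0.04  1.05 -0.    1.6 ]
shift tool cm [ 0.03 -0.1   0.4 ]
```

>>> arm_command --plan '[0,-0.1,0.1,0,0,0,0,0,0,0.1,0,0,0,0,0,0,0.1,0,0,0,0,0,0,0,0,0,0,0]'

```text
t: 4.35
eef_pos: [0.6199, 0.1508, 0.0766]
tcp_rot: [-0.0, 0.666, 0.746, -0.0]
wrist_force: [0.0, -0.5, 0.7]
finger_gap: -0.0
grasp_force: 0.0
```

```bash
python3 -c "
from h import *
state((-29,28,76))"
```

```text
t4.35 rack [-29.3 139.7] z 76.6 yaw 96.53 tilt 0.01 F [ 0.01 -0.45  0.69] gap -0.00 q [ 0.14  0.57  0.04  1.04 -0.    1.6 ]
shift tool cm [-11.17   0.09   0.07]
```

>>> arm_command --plan '[0,0,0.1,0,0,0,0,0,0,0.05,0,0,0,0,0,0,0,0,0,0,0]'

```text
t: 4.65
eef_pos: [0.6199, 0.1508, 0.0751]
tcp_rot: [-0.0, 0.666, 0.746, -0.0]
wrist_force: [-1.3, 0.3, -0.5]
finger_gap: 0.004
grasp_force: 0.0
```

```bash
python3 -c "
from h import *
for i in range(3): bot.capture('top'); state()"
```

```text
t4.70 rack [-29.2 139.7] z 75.2 yaw 96.53 tilt 0.01 F [-0.03  0.12  0.79] gap -0.00 q [ 0.14  0.57  0.03  1.04 -0.    1.6 ]
t4.75 rack [-29.2 139.6] z 75.2 yaw 96.53 tilt 0.01 F [0.39 0.49 0.79] gap -0.00 q [ 0.14  0.57  0.03  1.04 -0.    1.6 ]
t4.80 rack [-29.2 139.7] z 75.3 yaw 96.53 tilt 0.01 F [ 0.17 -0.41 -0.75] gap -0.00 q [ 0.14  0.57  0.03  1.04 -0.    1.6 ]
```

>>> arm_command --plan '[0,0,0.1,0,0,0,0,0,0,0.05,0,0,0,0,0,0,0,0,0,0,0]'

```text
t: 5.1
eef_pos: [0.6199, 0.1508, 0.0736]
tcp_rot: [-0.0, 0.666, 0.746, -0.0]
wrist_force: [-0.5, 0.6, -0.4]
finger_gap: -0.002
grasp_force: 0.0
```

```bash
python3 -c "
from h import *
for i in range(3): bot.capture('top'); state()
F,W,c,f=cap('side'); cv2.imwrite('pics/s2.png',cv2.resize(F[180:280,195:305],None,fx=5,fy=5))"
```

```text
t5.15 rack [-29.3 139.7] z 73.7 yaw 96.53 tilt 0.01 F [ 0.38 -0.29  0.05] gap -0.00 q [ 0.14  0.57  0.03  1.03 -0.    1.6 ]
t5.20 rack [-29.2 139.6] z 73.7 yaw 96.53 tilt 0.01 F [-0.17  0.17  0.38] gap 0.00 q [ 0.14  0.57  0.03  1.03 -0.    1.6 ]
t5.25 rack [-29.2 139.7] z 73.8 yaw 96.53 tilt 0.01 F [-0.29 -0.37 -0.06] gap -0.00 q [ 0.14  0.57  0.03  1.03 -0.    1.6 ]
```

View pics/s2.png

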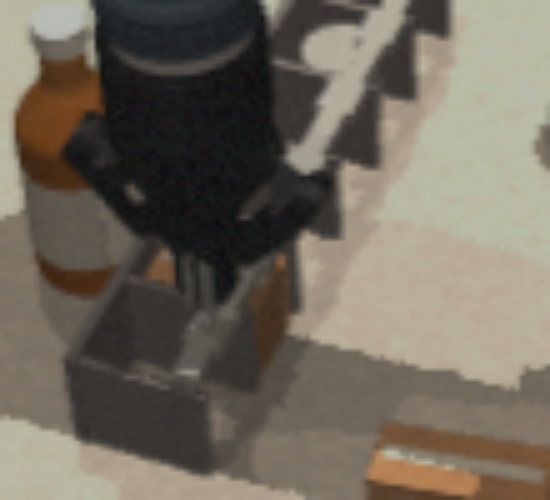

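The fingertips at crop (205,305) still look a little above and behind plate 1 (200,335), and the force reads zero. I compare tip and plate by depth.

```bash
python3 - <<'E'
from h import *
s=bot.sense();p=s["eef_pos"]
for n in("side","top"):
    F,W,c,f=cap(n)
    T=c["extrinsics"]
    def pr(w): q=T[:3,:3]@w+T[:3,3]; return np.round([c["cx"]+f*q[0]/q[2],c["cy"]+f*q[1]/q[2],q[2]],3)
    pl=np.append(RO-.029*ex+.140*ey,.078)
    print(n,"tcp",pr(p),"plate",pr(pl))
    if n=="side":
        for vv in range(234,256,2): print(vv,[("%d,%d,%d"%(*(rack(W[vv,uu])*1e3),W[vv,uu,2]*1e3) if W[vv,uu,2]==W[vv,uu,2] else "-")+"|%d"%F[vv,uu].mean() for uu in range(226,252,3)])
E
```

```text
side tcp [236.732 246.427   1.258] plate [236.49  245.351   1.255]
234 ['21,95,53|84', '14,92,52|73', '-25,148,125|63', '-33,148,128|67', '-39,146,128|21', '-43,138,121|23', '-30,98,75|95', '-36,93,73|69', '-34,74,51|57']
236 ['14,108,62|64', '11,99,53|75', '-22,145,114|67', '-34,152,126|59', '-39,147,122|20', '-45,143,120|22', '-34,107,79|87', '-30,83,53|79', '-34,74,45|47']
238 ['12,113,60|52', '3,114,65|67', '-23,147,109|62', '-31,148,113|54', '-39,148,116|29', '-43,141,111|52', '-35,110,75|66', '-32,88,51|59', '-35,78,42|49']
240 ['13,112,51|48', '4,113,55|49', '-3,112,58|63', '-29,144,102|52', '-37,144,105|38', '-33,123,81|95', '-29,98,53|57', '-34,92,49|52', '-35,77,33|52']
242 ['12,116,48|51', '5,113,48|51', '-2,112,50|52', '-21,132,79|80', '-37,145,99|77', '-34,125,76|93', '-35,111,62|55', '-35,95,44|49', '-35,79,28|49']
244 ['15,110,34|47', '5,114,42|52', '-2,113,43|60', '-22,134,74|80', '-32,137,81|75', '-38,134,80|69', '-35,112,56|51', '-36,98,41|50', '-35,79,20|49']
246 ['15,112,28|51', '6,113,33|51', '-20,146,79|76', '-26,142,77|83', '-32,139,76|75', '-39,137,76|57', '-34,112,48|53', '-35,97,32|50', '-34,79,13|50']
248 ['15,113,21|50', '8,112,23|51', '-23,153,80|79', '-30,151,81|87', '-37,148,81|82', '-26,113,38|55', '-35,114,42|49', '-35,99,26|50', '-37,85,12|55']
250 ['15,114,15|52', '7,114,18|47', '-24,156,76|85', '-32,156,80|84', '-36,149,74|68', '-25,113,31|50', '-34,114,35|51', '-35,100,20|46', '-35,82,0|68']
252 ['17,113,6|53', '8,114,10|54', '-28,163,79|85', '-33,159,77|78', '-17,115,21|49', '-25,114,23|50', '-31,109,20|52', '-36,103,16|50', '-37,88,0|77']
254 ['14,118,4|86', '9,113,1|77', '-30,169,79|146', '-36,165,77|64', '-17,115,13|51', '-26,116,19|52', '-33,114,19|50', '-36,102,7|55', '-40,94,0|76']
top tcp [224.529 192.234   0.974] plate [224.147 191.726   0.97 ]
```

The image shows the real tips well above the reported TCP (plate pixels are visible at the TCP's own projection), so the force should decide. I feel down in small steps.

```bash
cat >> h.py <<'E'
def feel(n=6):
    a=[]
    for i in range(n): bot.capture('side'); a.append(bot.sense()["wrist_force"])
    print("Fmean",np.round(np.mean(a,0),2),"sd",np.round(np.std(a,0),2)); state()
E
sed -i 's/m=M.as_matrix()/m=M.as_matrix()/' h.py; python3 -c "
from h import *
feel(4)"
```

```text
Fmean [-0.41 -0.    0.05] sd [0.71 0.29 0.27]
t5.60 rack [-29.2 139.7] z 73.8 yaw 96.53 tilt 0.01 F [-1.36 -0.36 -0.18] gap 0.00 q [ 0.14  0.57  0.03  1.03 -0.    1.6 ]
```

>>> arm_command --plan '[0,0,0.1,0,0,0,0,0,0,0.1,0,0,0,0,0,0,0.1,0,0,0,0,0,0,0.1,0,0,0,0]'

```text
t: 6.0
eef_pos: [0.62, 0.1507, 0.0696]
tcp_rot: [0.0, 0.666, 0.746, -0.0]
wrist_force: [0.2, -0.3, -0.4]
finger_gap: 0.002
grasp_force: 0.0
```

```bash
python3 -c "
from h import *
feel(4)
F,W,c,f=cap('side'); cv2.imwrite('pics/s3.png',cv2.resize(F[215:265,205:265],None,fx=10,fy=10,interpolation=cv2.INTER_CUBIC))"
```

```text
Fmean [ 0.16 -0.07  0.1 ] sd [0.45 0.38 0.43]
t6.20 rack [-29.2 139.7] z 69.7 yaw 96.53 tilt 0.01 F [ 0.87  0.44 -0.21] gap -0.00 q [ 0.14  0.57  0.03  1.02 -0.    1.6 ]
```

View pics/s3.png

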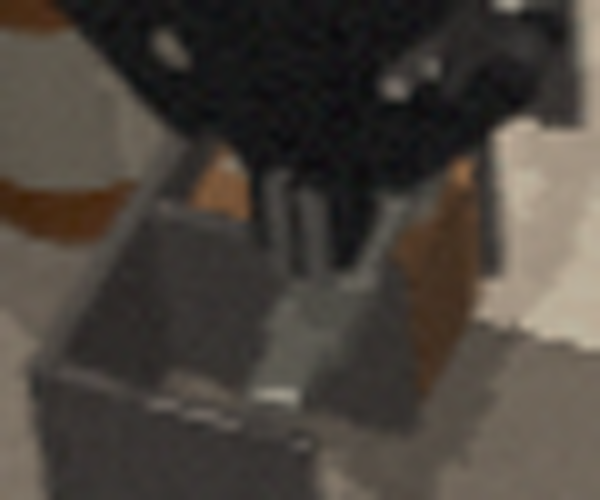

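Fingertips at crop (310,275), plate below them at (300,330): still a visible gap, so I quantify tip height by depth and continue.

```bash
cat >> h.py <<'E'
def tip(n=3):
    Ws=np.nanmedian([cap('side')[1] for i in range(n)],0); r=rack(Ws)*1e3; c=rack(bot.sense()["eef_pos"])*1e3; z=Ws[...,2]*1e3
    m=(abs(r[...,0]-c[0])<20)&(abs(r[...,1]-c[1])<16)&(z>50)&(z<160)
    h,e=np.histogram(z[m],np.arange(50,160,4)); print("z hist",dict(zip(e.astype(int).tolist(),h.tolist())))
E
python3 -c "
from h import *
tip()"
```

```text
z hist {50: 0, 54: 0, 58: 0, 62: 0, 66: 0, 70: 8, 74: 14, 78: 54, 82: 0, 86: 0, 90: 0, 94: 2, 98: 10, 102: 12, 106: 12, 110: 14, 114: 18, 118: 16, 122: 13, 126: 9, 130: 11, 134: 13, 138: 20, 142: 27, 146: 23, 150: 14, 154: 8}
```

>>> arm_command --plan '[0,0,0.1,0,0,0,0,0,0,0.1,0,0,0,0,0,0,0.1,0,0,0,0,0,0,0.1,0,0,0,0]'

```text
t: 6.8
eef_pos: [0.62, 0.1508, 0.0656]
tcp_rot: [-0.0, 0.666, 0.746, -0.0]
wrist_force: [0.4, 0.9, -0.3]
finger_gap: 0.002
grasp_force: 0.0
```

```bash
python3 -c "
from h import *
feel(3);tip()"
```

```text
Fmean [-0.46  0.5   0.36] sd [0.54 0.61 0.39]
t6.95 rack [-29.3 139.7] z 65.6 yaw 96.53 tilt 0.02 F [-0.17  0.67  0.87] gap 0.00 q [ 0.14  0.57  0.02  1.02 -0.    1.6 ]
z hist {50: 0, 54: 0, 58: 0, 62: 0, 66: 0, 70: 8, 74: 11, 78: 45, 82: 1, 86: 0, 90: 4, 94: 7, 98: 15, 102: 14, 106: 13, 110: 14, 114: 20, 118: 11, 122: 10, 126: 11, 130: 13, 134: 20, 138: 27, 142: 24, 146: 10, 150: 7, 154: 16}
```

Tips sit about 26 mm above the reported TCP, so contact should come near TCP z ≈ 52 mm.

>>> arm_command --plan '[0,0,0.2,0,0,0,0,0,0,0.2,0,0,0,0,0,0,0.2,0,0,0,0,0,0,0.2,0,0,0,0,0,0,0,0,0,0,0]'

```text
t: 7.6
eef_pos: [0.6197, 0.1507, 0.0573]
tcp_rot: [-0.0, 0.666, 0.746, -0.0]
wrist_force: [-0.2, -0.9, 0.5]
finger_gap: 0.001
grasp_force: 0.0
```

```bash
python3 -c "
from h import *
feel(3);tip()"
```

```text
Fmean [0.63 0.1  0.72] sd [0.16 0.29 0.31]
t7.75 rack [-29.2 139.7] z 57.8 yaw 96.53 tilt 0.01 F [0.49 0.51 1.16] gap -0.00 q [ 0.14  0.58  0.01  1.   -0.    1.6 ]
z hist {50: 0, 54: 0, 58: 0, 62: 0, 66: 0, 70: 7, 74: 11, 78: 26, 82: 6, 86: 9, 90: 10, 94: 17, 98: 12, 102: 16, 106: 16, 110: 14, 114: 9, 118: 10, 122: 12, 126: 18, 130: 21, 134: 29, 138: 11, 142: 5, 146: 15, 150: 13, 154: 11}
```

>>> arm_command --plan '[0,0,0.1,0,0,0,0,0,0,0.1,0,0,0,0,0,0,0,0,0,0,0]'

```text
t: 8.2
eef_pos: [0.62, 0.1508, 0.0557]
tcp_rot: [0.0, 0.666, 0.746, -0.0]
wrist_force: [0.1, -0.3, -0.3]
finger_gap: -0.001
grasp_force: 0.0
```

```bash
python3 -c "
from h import *
feel(5)"
```

```text
Fmean [0.19 0.34 0.13] sd [0.25 0.64 0.43]
t8.45 rack [-29.2 139.7] z 55.8 yaw 96.54 tilt 0.01 F [0.59 1.46 0.51] gap 0.00 q [ 0.14  0.58  0.    0.99 -0.    1.6 ]
```

>>> arm_command --plan '[0,0,0.1,0,0,0,0,0,0,0.1,0,0,0,0,0,0,0,0,0,0,0]'

```text
t: 8.75
eef_pos: [0.6201, 0.1508, 0.0539]
tcp_rot: [0.0, 0.666, 0.746, 0.0]
wrist_force: [0.2, -0.4, 2.2]
finger_gap: -0.002
grasp_force: 1.2
```

```bash
python3 -c "
from h import *
feel(5)"
```

```text
Fmean [-0.57  0.29  2.59] sd [0.56 0.28 0.32]
t9.00 rack [-29.1 139.6] z 53.9 yaw 96.53 tilt 0.01 F [0.43 0.58 2.74] gap -0.00 q [ 0.14  0.58  0.    0.99 -0.    1.6 ]
```

Contact at 2.6 N, rail lightly sunk. Now I stroke along the rail towards plate 3, checking halfway.

>>> arm_command --plan '[-0.4,0,0.05,0,0,0,0,-0.5,0,0,0,0,0,0,-0.5,0,0,0,0,0,0,-0.5,0,0,0,0,0,0,-0.5,0,0,0,0,0,0,-0.5,0,0,0,0,0,0,-0.5,0,0,0,0,0,0,-0.5,0,0,0,0,0,0]'

```text
t: 9.8
eef_pos: [0.6245, 0.1116, 0.0533]
tcp_rot: [0.0, 0.666, 0.746, 0.0]
wrist_force: [0.0, 0.8, 2.4]
finger_gap: -0.0
grasp_force: 1.4
```

```bash
python3 -c "
from h import *
state((-29,28,53.4))"
```

```text
t9.80 rack [-29.4 100.2] z 53.3 yaw 96.53 tilt 0.00 F [0.01 0.81 2.42] gap -0.00 q [ 0.08  0.58 -0.01  0.98 -0.    1.53]
shift tool cm [-7.22  0.08 -0.01]
```

>>> arm_command --plan '[-0.5,0.02,0.02,0,0,0,0,-0.5,0.02,0,0,0,0,0,-0.5,0.02,0,0,0,0,0,-0.5,0.02,0,0,0,0,0,-0.5,0,0,0,0,0,0,-0.5,0,0,0,0,0,0,-0.5,0,0,0,0,0,0,-0.5,0,0,0,0,0,0]'

```text
t: 10.6
eef_pos: [0.6298, 0.0719, 0.0531]
tcp_rot: [0.0, 0.666, 0.746, -0.0]
wrist_force: [-0.8, 2.0, 3.2]
finger_gap: -0.003
grasp_force: 1.5
```

```bash
python3 -c "
from h import *
state((-29,28,53.4))"
```

```text
t10.60 rack [-28.9  60.2] z 53.1 yaw 96.53 tilt 0.01 F [-0.75  1.97  3.25] gap -0.00 q [ 0.01  0.58 -0.01  0.98 -0.    1.47]
shift tool cm [-3.22  0.01 -0.03]
```

>>> arm_command --plan '[-0.5,0,0,0,0,0,0,-0.5,0,0,0,0,0,0,-0.5,0,0,0,0,0,0,-0.5,0,0,0,0,0,0,-0.5,0,0,0,0,0,0,-0.5,0,0,0,0,0,0,-0.1,0,0,0,0,0,0,0,0,0,0,0,0,0]'

```text
t: 11.4
eef_pos: [0.6334, 0.0409, 0.0531]
tcp_rot: [0.0, 0.666, 0.746, -0.0]
wrist_force: [-0.1, 0.4, 2.5]
finger_gap: -0.0
grasp_force: 1.5
```

```bash
python3 -c "
from h import *
state((-165,215,150))
F,W,c,f=cap('top'); cv2.imwrite('pics/t2.png',cv2.resize(F[140:290,150:370],None,fx=3,fy=3))"
```

```text
t11.40 rack [-29.  29.] z 53.1 yaw 96.50 tilt 0.06 F [-0.09  0.42  2.46] gap -0.00 q [-0.03  0.58 -0.01  0.98 -0.    1.42]
shift tool cm [ 18.5  -13.72  -9.71]
```

View pics/t2.png

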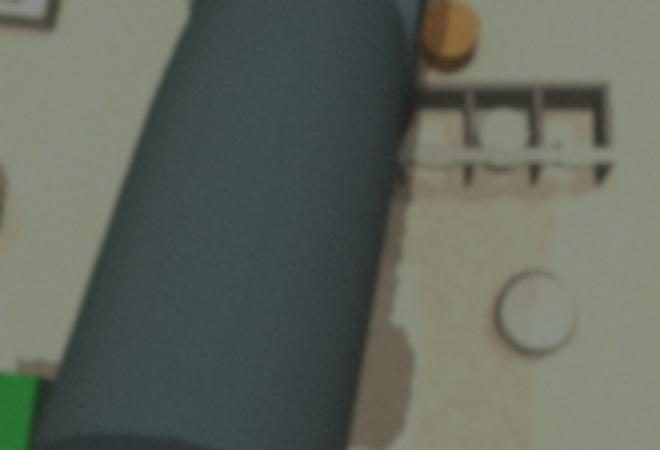

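The hand is on plate 3 (rack y = 29 mm) at 2.5 N; this view has the work hidden under the arm, with plates 4–6 untouched at right. I lift straight off, go to the carton's left side and half-open the hand as a wide two-point pusher.

>>> arm_command --plan '[0,0,-0.7,0,0,0,0,0,0,-3.0,0,0,0,0,0,0,-3.0,0,0,0,0,0,0,-3.0,0,0,0,0,3.1,-2.3,0,0,0,0,45,3.1,-2.3,0,0,0,0,45,3.1,-2.3,0,0,0,0,45,3.1,-2.3,0,0,0,0,45,3.1,-2.3,0,0,0,0,45,3.1,-2.3,0,0,0,0,45]'

```text
t: 12.45
eef_pos: [0.4735, 0.2113, 0.1501]
tcp_rot: [0.0, 0.666, 0.746, -0.0]
wrist_force: [0.1, 0.7, -0.2]
finger_gap: 0.447
grasp_force: 0.0
```

```bash
python3 -c "
from h import *
state((-165,215,150))
Ws=np.nanmedian([cap('side')[1] for i in range(3)],0); z=Ws[...,2]*1e3
s=bot.sense();c=rack(s['eef_pos'])*1e3;r=rack(Ws)*1e3-c;dz=z-s['eef_pos'][2]*1e3
m=(abs(r[...,0])<75)&(abs(r[...,1])<60)&(z>80)
for a in range(-5,120,8):
  k=m&(dz>=a)&(dz<a+8)
  if k.sum()>3: print(a,k.sum(),'x',np.round(np.percentile(r[k][:,0],[2,98])),'y',np.round(np.percentile(r[k][:,1],[2,98])))
F=cap('side')[0]; cv2.imwrite('pics/s4.png',cv2.resize(F[150:330,190:390],None,fx=3,fy=3))
"
```

```text
t12.45 rack [-167.4  217.3] z 150.1 yaw 96.52 tilt 0.05 F [ 0.14  0.71 -0.16] gap 0.45 q [ 0.3   0.29 -0.2   1.08 -0.    1.75]
shift tool cm [-0.23  0.24  0.01]
19 4 x [-29.  14.] y [-1.  9.]
27 30 x [-33.  27.] y [-7. 12.]
35 42 x [-36.  28.] y [-9. 12.]
43 47 x [-36.  29.] y [-8. 11.]
51 46 x [-36.  29.] y [-10.  12.]
59 40 x [-37.  27.] y [-8. 12.]
67 56 x [-49.  44.] y [-5. 14.]
75 175 x [-53.  48.] y [-9. 14.]
83 75 x [-57.  51.] y [-11.  16.]
91 120 x [-58.  54.] y [-11.  18.]
99 110 x [-61.  56.] y [-6. 19.]
107 110 x [-63.  58.] y [ 3. 19.]
115 176 x [-69.  62.] y [-5. 21.]
```

View pics/s4.png

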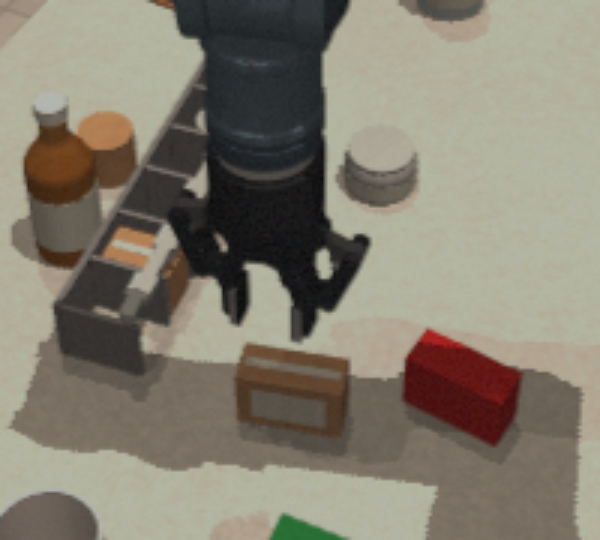

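The side crop shows fingers half open at (235,305) and (300,325), level with the carton (293,390) and clear of the red and green blocks. Tips are about 26 mm above the reported TCP (the body is offset likewise), so I lower until the tips are about 14 mm above the counter.

>>> arm_command --plan '[0,0.5,3.5,0,0,0.006,45,0,0,3.5,0,0,0,45,0,0,3.5,0,0,0,45,0,0,3.5,0,0,0,45,0,0,1.5,0,0,0,45,0,0,0.8,0,0,0,45,0,0,0,0,0,0,45]'

```text
t: 13.35
eef_pos: [0.4801, 0.2102, -0.0139]
tcp_rot: [-0.0, 0.668, 0.744, -0.001]
wrist_force: [-1.5, -0.2, 0.8]
finger_gap: 0.451
grasp_force: 0.0
```

```bash
cat >> h.py <<'E'
def carton(n='top',z0=.05,z1=.061,k=3):
    "carton top by cardboard colour and height, rack mm and yaw"
    A=[cap(n) for i in range(k)]; W=np.nanmedian([a[1] for a in A],0); F=A[0][0].astype(int); r=rack(W)*1e3; Z=W[...,2]
    bx=(r[...,0]>-300)&(r[...,0]<30)&(r[...,1]<240)&(r[...,1]>-60)&~((r[...,0]>-60)&(r[...,1]>58))
    m=bx&(Z>z0)&(Z<z1)&(F[...,2]-F[...,0]>12)&(abs(F[...,2]-F[...,1])<90)&(F[...,1]-F[...,0]>5)
    m=cv2.morphologyEx(m.astype(np.uint8),cv2.MORPH_CLOSE,np.ones((7,7)))
    l,lab,st,_=cv2.connectedComponentsWithStats(m); i=1+np.argmax(st[1:,4]); q=r[(lab==i)&(Z>z0)&(Z<z1)]
    print(n,"carton",len(q),[np.round(x,1) for x in cv2.minAreaRect(q.astype(np.float32))],"x",np.round(np.percentile(q[:,0],[1,99])),"y",np.round(np.percentile(q[:,1],[1,99])))
E
python3 -c "
from h import *
state((-162,205,-13)); carton('side'); tip(1)"
```

```text
t13.35 rack [-161.   215.4] z -13.9 yaw 96.10 tilt 0.11 F [-1.48 -0.2   0.83] gap 0.45 q [ 0.29  0.46 -0.42  0.69 -0.    1.76]
shift tool cm [-1.04 -0.08 -0.08]
side carton 105 [array([-277.4,  109.8]), array([34.2, 41. ]), np.float64(77.9)] x [-298. -264.] y [ 91. 126.]
z hist {50: 8, 54: 2, 58: 2, 62: 0, 66: 2, 70: 0, 74: 0, 78: 4, 82: 8, 86: 10, 90: 16, 94: 13, 98: 13, 102: 8, 106: 1, 110: 0, 114: 6, 118: 1, 122: 0, 126: 0, 130: 0, 134: 0, 138: 0, 142: 0, 146: 0, 150: 0, 154: 0}h.py:25: RuntimeWarning: All-NaN slice encountered
  Ws=np.nanmedian([cap('side')[1] for i in range(n)],0); r=rack(Ws)*1e3; c=rack(bot.sense()["eef_pos"])*1e3; z=Ws[...,2]*1e3
```

>>> arm_command --plan '[-0.8,0,0,0,0,-0.013,45,-0.8,0,0,0,0,0,45,-0.6,0,0,0,0,0,45,-0.6,0,0,0,0,0,45,-0.6,0,0,0,0,0,45,-0.6,0,0,0,0,0,45,-0.6,0,0,0,0,0,45,-0.6,0,0,0,0,0,45,-0.6,0,0,0,0,0,45,-0.6,0,0,0,0,0,45]'

```text
t: 14.55
eef_pos: [0.4877, 0.1473, -0.0129]
tcp_rot: [0.0, 0.663, 0.749, -0.0]
wrist_force: [0.2, 1.3, 1.3]
finger_gap: 0.447
grasp_force: 0.3
```

```bash
python3 -W ignore -c "
from h import *
state((-162,57,-13)); F=cap('side')[0]; cv2.imwrite('pics/s5.png',cv2.resize(F[150:330,190:390],None,fx=3,fy=3))"
```

```text
t14.55 rack [-161.  152.] z -12.9 yaw 96.94 tilt 0.00 F [0.19 1.3  1.3 ] gap 0.45 q [ 0.17  0.43 -0.46  0.68 -0.    1.62]
shift tool cm [-9.5  -0.11  0.01]
```

View pics/s5.png

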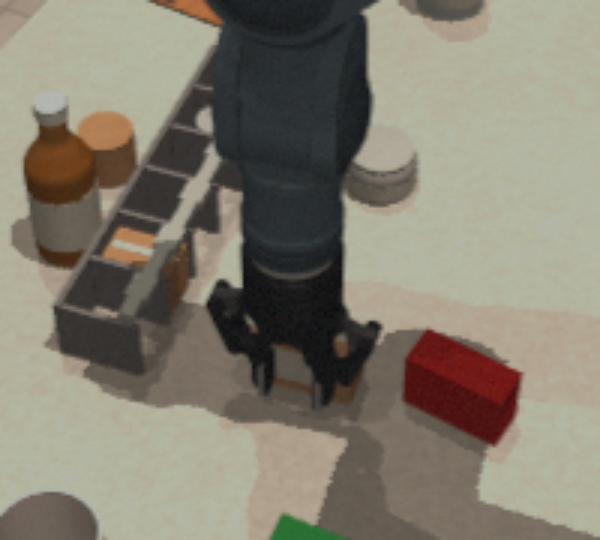

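The carton (310,375) is upright and flat against both fingers (265,385),(320,395), near its middle, with the red block untouched. I go on pushing sideways.

>>> arm_command --plan '[-0.8,0,0,0,0,0,45,-0.8,0,0,0,0,0,45,-0.8,0,0,0,0,0,45,-0.8,0,0,0,0,0,45,-0.8,0,0,0,0,0,45,-0.8,0,0,0,0,0,45,-0.8,0,0,0,0,0,45,-0.8,0,0,0,0,0,45,-0.8,0,0,0,0,0,45,-0.8,0,0,0,0,0,45,-0.6,0,0,0,0,0,45,-0.5,0,0,0,0,0,45]'

```text
t: 15.8
eef_pos: [0.4987, 0.0568, -0.0129]
tcp_rot: [0.0, 0.663, 0.748, -0.0]
wrist_force: [-0.2, 0.5, 0.0]
finger_gap: 0.451
grasp_force: 0.3
```

>>> arm_command --plan '[0,0,0,0,0,0,45,3,0,0,0,0,0,45,4.5,0,0,0,0,0,45,4.5,0,-2,0,0,0,45,4.5,0,-3,0,0,0,45,2,0,-3,0,0,0,20,0,0,-3,0,0,0,0,0,0,-3,0,0,0,0]'

```text
t: 16.6
eef_pos: [0.4762, 0.2387, 0.126]
tcp_rot: [0.0, 0.662, 0.749, -0.0]
wrist_force: [1.4, -0.4, -0.2]
finger_gap: 0.004
grasp_force: 0.0
```

```bash
python3 -W ignore -c "
from h import *
state((-240,28,100)); carton('side');carton('top')"
```

```text
t16.60 rack [-161.5  244.1] z 126.0 yaw 97.07 tilt 0.03 F [ 1.36 -0.44 -0.2 ] gap 0.00 q [ 0.35  0.33 -0.2   1.04 -0.    1.79]
shift tool cm [-21.58  -7.93   2.61]
side carton 403 [array([-164.9,   31.2]), array([83.2, 39.5]), np.float64(0.0)] x [-206. -125.] y [12. 50.]
top carton 531 [array([-162.7,   31.5]), array([81.1, 35.5]), np.float64(0.0)] x [-203. -123.] y [14. 49.]
```

The carton is upright and square at rack (-164, +31), 3 mm left of the gap's centre line. One small nudge, then the end push.

>>> arm_command --plan '[-3.5,0,3.4,0,0,0.003,45,-3.5,0,3.4,0,0,0,45,-3.5,0,3.4,0,0,0,45,-3.5,0,3.4,0,0,0,45,0,0,0.3,0,0,0,45,-1.2,0,0,0,0,0,45,-1.2,0,0,0,0,0,45,-0.9,0,0,0,0,0,45,-0.6,0,0,0,0,0,45,-0.4,0,0,0,0,0,45,-0.4,0,0,0,0,0,45,0,0,0,0,0,0,45]'

```text
t: 18.1
eef_pos: [0.4993, 0.0518, -0.0139]
tcp_rot: [0.0, 0.664, 0.748, 0.0]
wrist_force: [1.4, 0.6, -0.1]
finger_gap: 0.451
grasp_force: 0.0
```

>>> arm_command --plan '[1,0,0,0,0,0,45,4,0,0,0,0,0,45,4,0,-3,0,0,0,45,4,0,-4,0,0,0,45,4,0,-4,0,0,0,20,2,0,-3,0,0,0,0]'

```text
t: 18.7
eef_pos: [0.4767, 0.2347, 0.1184]
tcp_rot: [0.0, 0.663, 0.749, 0.001]
wrist_force: [0.4, -0.3, 0.4]
finger_gap: 0.118
grasp_force: 0.0
```

```bash
python3 -W ignore -c "
from h import *
state((-245,28,126)); carton('side');carton('top')"
```

```text
t18.70 rack [-161.5  240.1] z 118.4 yaw 96.94 tilt 0.07 F [ 0.42 -0.32  0.37] gap 0.12 q [ 0.34  0.33 -0.22  1.01  0.    1.79]
shift tool cm [-21.2   -8.38  -0.79]
side carton 402 [array([-165.3,   26.7]), array([83.8, 38.3]), np.float64(0.7)] x [-206. -125.] y [ 8. 45.]
top carton 541 [array([-162.7,   26.9]), array([81.2, 35.5]), np.float64(0.1)] x [-203. -122.] y [ 9. 45.]
```

>>> arm_command --plan '[0,0,0,0,0,-0.143,8,0,0,0,0,0,-0.143,8,0,0,0,0,0,-0.143,8,0,0,0,0,0,-0.143,8,0,0,0,0,0,-0.143,8,0,0,0,0,0,-0.143,8,0,0,0,0,0,-0.143,8,0,0,0,0,0,-0.143,8,0,0,0,0,0,-0.143,8,0,0,0,0,0,-0.143,8,0,0,0,0,0,-0.143,8]'

```text
t: 20.1
eef_pos: [0.4762, 0.2299, 0.1145]
tcp_rot: [-0.002, -0.062, 0.998, -0.001]
wrist_force: [1.1, 0.6, 0.3]
finger_gap: 0.082
grasp_force: 0.0
```

```bash
python3 -W ignore -c "
from h import *
state((-240,28,118))"
```

```text
t20.10 rack [-162.5  235.5] z 114.5 yaw -172.88 tilt 0.23 F [1.12 0.63 0.33] gap 0.08 q [ 0.33  0.34 -0.23  1.01 -0.    0.21]
shift tool cm [  7.84 -20.71  -0.29]
```

>>> arm_command --plan '[1.3,-3.45,0,0,0,0.004,8,1.3,-3.45,0,0,0,0,8,1.3,-3.45,0,0,0,0,8,1.3,-3.45,0,0,0,0,8,1.3,-3.45,0,0,0,0,8,1.3,-3.45,0,0,0,0,8,0,0,0,0,0,0,8]'

```text
t: 20.8
eef_pos: [0.4213, 0.0131, 0.1149]
tcp_rot: [-0.002, -0.054, 0.999, -0.0]
wrist_force: [0.9, 0.3, 1.0]
finger_gap: 0.08
grasp_force: 0.0
```

```bash
python3 -W ignore -c "
from h import *
state((-240,27,-8))"
```

```text
t20.80 rack [-242.9   26.7] z 114.9 yaw -173.76 tilt 0.26 F [0.94 0.33 1.  ] gap 0.08 q [-0.12  0.13 -0.5   0.95 -0.   -0.23]
shift tool cm [-0.35  0.04 12.29]
```

>>> arm_command --plan '[-0.1,0,3,0,0,-0.011,8,-0.1,0,3,0,0,0,8,0,0,3,0,0,0,8,0,0,2,0,0,0,8,0,0,1.2,0,0,0,8,0,0,0,0,0,0,8]'

```text
t: 21.4
eef_pos: [0.4229, 0.0174, -0.008]
tcp_rot: [-0.003, -0.063, 0.998, 0.001]
wrist_force: [-1.2, 0.2, 0.6]
finger_gap: 0.082
grasp_force: 0.0
```

```bash
python3 -W ignore -c "
from h import *
state((-67,27.5,-8)); carton('side')"
```

```text
t21.40 rack [-240.8   30.8] z -8.0 yaw -172.75 tilt 0.36 F [-1.24  0.23  0.59] gap 0.08 q [-0.11  0.29 -0.67  0.61  0.   -0.24]
shift tool cm [-17.38  -0.45  -0.11]
side carton 425 [array([-165.2,   26.8]), array([39.8, 83.8]), np.float64(88.9)] x [-206. -124.] y [ 8. 45.]
```

>>> arm_command --plan '[-0.5,-0.35,0,0,0,0.006,8,-0.8,0,0,0,0,0,8,-0.8,0,0,0,0,0,8,-0.8,0,0,0,0,0,8,-0.8,0,0,0,0,0,8,-0.8,0,0,0,0,0,8,-0.8,0,0,0,0,0,8,-0.8,0,0,0,0,0,8,-0.8,0,0,0,0,0,8,-0.8,0,0,0,0,0,8,-0.6,0,0,0,0,0,8,-0.4,0,0,0,0,0,8]'

```text
t: 22.75
eef_pos: [0.5131, 0.0241, -0.0052]
tcp_rot: [-0.0, -0.061, 0.998, -0.0]
wrist_force: [-5.1, -0.5, 8.3]
finger_gap: 0.08
grasp_force: 2.3
```

```bash
python3 -W ignore -c "
from h import *
state((-64,27.5,-8)); carton('side')"
```

```text
t22.75 rack [-150.4   26.7] z -5.2 yaw -173.05 tilt 0.06 F [-5.12 -0.52  8.29] gap 0.08 q [-0.08  0.43 -0.44  0.7  -0.   -0.2 ]
shift tool cm [-8.64  0.07  0.27]
side carton 322 [array([-90.8,  27.6]), array([72.3, 38.6]), np.float64(0.3)] x [-124.  -57.] y [ 9. 46.]
```

An 8 N upward reaction appeared while pushing, so the hand rides a bit low against the carton. I back off, rise about 1 cm, then go on.

>>> arm_command --plan '[0.4,0,0,0,0,0,8,0.6,0,0,0,0,0,8,0,0,-0.8,0,0,0,8,0,0,0,0,0,0,8]'

```text
t: 23.3
eef_pos: [0.5035, 0.0228, 0.0035]
tcp_rot: [0.001, -0.06, 0.998, -0.0]
wrist_force: [0.3, 0.0, -0.2]
finger_gap: 0.083
grasp_force: 0.0
```

```bash
python3 -W ignore -c "
from h import *
state((-64,27.5,0)); carton('side')
W=np.nanmedian([cap('side')[1] for i in range(3)],0); r=rack(W)*1e3; z=W[...,2]*1e3
for a in range(-135,-50,12):
  k=(r[...,0]>a)&(r[...,0]<a+12)&(abs(r[...,1]-27)<12)&(z>45)&(z<70); print(a,k.sum(),np.round(np.median(z[k]),1))
F=cap('side')[0]; cv2.imwrite('pics/s6.png',cv2.resize(F[130:290,200:380],None,fx=3.3,fy=3.3))"
```

```text
t23.30 rack [-160.1   26.5] z 3.5 yaw -173.06 tilt 0.08 F [ 0.34  0.03 -0.15] gap 0.08 q [-0.08  0.4  -0.46  0.71 -0.   -0.2 ]
shift tool cm [-9.61  0.09  0.36]
side carton 371 [array([-98.1,  27.4]), array([83.8, 39.1]), np.float64(0.3)] x [-137.  -58.] y [ 8. 46.]
-135 24 57.0
-123 33 57.5
-111 34 57.5
-99 33 56.9
-87 33 57.5
-75 35 57.1
-63 19 57.2
-51 0 nan
```

View pics/s6.png

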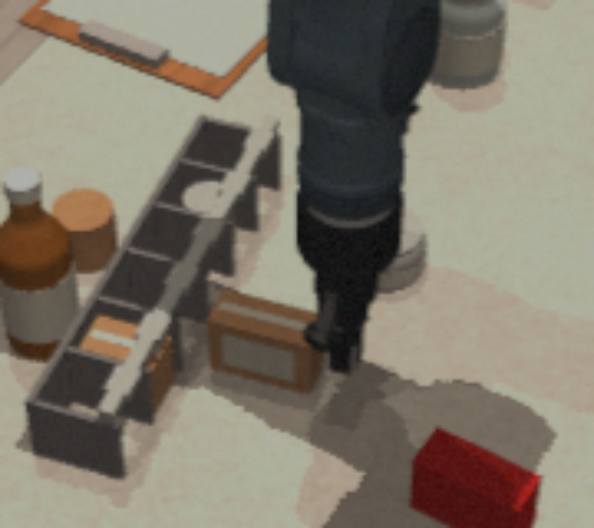

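The crop shows the carton upright at (265,345), lined up with the empty third gap, and the hand's knuckle (320,330) just over its near top edge, which explains the force; it is clear now. I push into the gap.

>>> arm_command --plan '[-0.7,0.1,0,0,0,0,8,-0.7,0,0,0,0,0,8,-0.7,0,0,0,0,0,8,-0.7,0,0,0,0,0,8,-0.7,0,0,0,0,0,8,-0.7,0,0,0,0,0,8,-0.7,0,0,0,0,0,8,-0.7,0,0,0,0,0,8,-0.7,0,0,0,0,0,8,-0.7,0,0,0,0,0,8,-0.6,0,0,0,0,0,8,0,0,0,0,0,0,8]'

```text
t: 24.85
eef_pos: [0.5799, 0.0331, 0.0027]
tcp_rot: [0.001, -0.061, 0.998, -0.0]
wrist_force: [0.1, -1.7, -0.4]
finger_gap: 0.079
grasp_force: 0.0
```

```bash
python3 -W ignore -c "
from h import *
state((-64,28,3)); carton('side')"
```

```text
t24.85 rack [-83.1  27.6] z 2.7 yaw -173.05 tilt 0.09 F [ 0.12 -1.67 -0.4 ] gap 0.08 q [-0.05  0.53 -0.24  0.8   0.   -0.17]
shift tool cm [-1.91  0.04 -0.02]
side carton 212 [array([-30.3,  26.5]), array([82.1, 53.6]), np.float64(2.2)] x [-66.  10.] y [ 1. 47.]
```

>>> arm_command --plan '[-0.5,0,0,0,0,0,8,-0.5,0,0,0,0,0,8,-0.4,0,0,0,0,0,8,-0.2,0,0,0,0,0,8,0,0,0,0,0,0,8]'

```text
t: 25.5
eef_pos: [0.5949, 0.035, 0.0026]
tcp_rot: [0.0, -0.061, 0.998, -0.0]
wrist_force: [-0.5, 0.6, -0.1]
finger_gap: 0.084
grasp_force: 0.0
```

```bash
python3 -W ignore -c "
from h import *
feel(3)"
```

```text
Fmean [ 0.03 -0.33  0.08] sd [0.58 0.54 0.12]
t25.65 rack [-68.3  27.7] z 2.6 yaw -173.06 tilt 0.03 F [ 0.85 -0.78  0.12] gap 0.08 q [-0.05  0.55 -0.2   0.82 -0.   -0.17]
```

>>> arm_command --plan '[-0.2,0,0,0,0,0,8,-0.2,0,0,0,0,0,8,0,0,0,0,0,0,8]'

```text
t: 25.95
eef_pos: [0.5985, 0.0354, 0.0025]
tcp_rot: [0.0, -0.061, 0.998, -0.0]
wrist_force: [-0.5, -0.2, 0.6]
finger_gap: 0.084
grasp_force: 0.3
```

```bash
python3 -W ignore -c "
from h import *
feel(3)"
```

```text
Fmean [-0.18  0.82  0.06] sd [0.16 0.56 0.38]
t26.10 rack [-64.4  27.7] z 2.5 yaw -173.05 tilt 0.02 F [-0.33  1.61 -0.2 ] gap 0.08 q [-0.05  0.56 -0.19  0.82 -0.   -0.17]
```

>>> arm_command --plan '[-0.15,0,0,0,0,0,8,-0.15,0,0,0,0,0,8,0,0,0,0,0,0,8]'

```text
t: 26.4
eef_pos: [0.5987, 0.0355, 0.0021]
tcp_rot: [-0.002, -0.06, 0.998, -0.0]
wrist_force: [-6.3, -0.9, 4.5]
finger_gap: 0.08
grasp_force: 3.3
```

```bash
python3 -W ignore -c "
from h import *
feel(3)"
```

```text
Fmean [-6.23 -0.83  4.13] sd [0.2  0.3  0.26]
t26.55 rack [-64.1  27.8] z 2.1 yaw -173.07 tilt 0.26 F [-6.02 -0.53  3.8 ] gap 0.08 q [-0.05  0.57 -0.18  0.83 -0.   -0.17]
```

The back panel is felt at -6 N right where home was expected. A touch more to square it up, then back off straight and clear.

>>> arm_command --plan '[-0.15,0,0,0,0,0,8,0,0,0,0,0,0,8]'

```text
t: 26.75
eef_pos: [0.5986, 0.0355, 0.002]
tcp_rot: [-0.004, -0.06, 0.998, -0.0]
wrist_force: [-10.2, -1.5, 7.5]
finger_gap: 0.076
grasp_force: 5.0
```

>>> arm_command --plan '[0.6,0,0,0,0,0,8,2,0,0,0,0,0,8,4,0,0,0,0,0,8,4,0,-2,0,0,0,8,4,0,-4,0,0,0,8,0,0,-4,0,0,0,8,0,-4.5,-3,0,0,0,8,0,-4.5,0,0,0,0,8,0,-4.5,0,0,0,0,8,0,-4.5,0,0,0,0,8,0,-4.5,0,0,0,0,8,0,-4.5,0,0,0,0,8]'

```text
t: 27.95
eef_pos: [0.4953, -0.248, 0.126]
tcp_rot: [0.001, -0.061, 0.998, -0.0]
wrist_force: [0.6, 0.0, 1.0]
finger_gap: 0.081
grasp_force: 0.0
```

```bash
cat > fin.py <<'E'
from h import *
state()
for n in('top','side'):
    A=[cap(n) for i in range(3)]; W=np.nanmedian([a[1] for a in A],0); F=A[0][0].astype(int); r=rack(W)*1e3; Z=W[...,2]*1e3
    br=(F[...,2]-F[...,0]>15)
    m=(r[...,0]>-80)&(r[...,0]<28)&(abs(r[...,1]-28)<27)&(Z>50)&(Z<60.5)&br
    q=r[m]; print(n,"carton",m.sum(),"x",np.percentile(q[:,0],[1,99]).round(1),"y",np.percentile(q[:,1],[2,98]).round(1),"z",np.median(Z[m]).round(1),cv2.minAreaRect(q.astype(np.float32)))
    for a in range(-55,30,14):
        k=m&(r[...,0]>=a)&(r[...,0]<a+14)
        if k.sum()>5: print("  x%d"%a,k.sum(),"y",np.percentile(r[k][:,1],[3,97]).round(1),"z",np.median(Z[k]).round(1))
    t=(abs(r[...,0]+152)<45)&(abs(r[...,1]+109)<45)&(Z>35)&(Z<48); print("tin",(r[t].min(0)+r[t].max(0))/2)
    s=(r[...,0]>-20)&(r[...,0]<28)&(abs(r[...,1]-84)<24)&(Z>46)&(Z<57)&br; print("stock x",np.percentile(r[s][:,0],[1,99]).round(1),"y",np.percentile(r[s][:,1],[2,98]).round(1))
    k=(abs(r[...,0]+30)<12)&(abs(r[...,1])<165)&(Z>68)&(Z<86); print("rail z",np.median(Z[k]).round(1))
E
python3 -W ignore fin.py
```

```text
t27.95 rack [-200.7 -241.3] z 126.0 yaw -173.06 tilt 0.13 F [0.57 0.04 1.  ] gap 0.08 q [-0.58  0.37 -0.15  1.05  0.   -0.7 ]
top carton 351 x [-51.4  27.6] y [ 2.1 43.9] z 55.7 ((-11.965511322021484, 22.805782318115234), (79.59099578857422, 41.93869400024414), 0.4998132884502411)
  x-55 72 y [ 9.4 43.4] z 55.4
  x-41 51 y [ 9.4 43.5] z 55.6
  x-27 6 y [ 3.2 43.3] z 56.7
  x-13 70 y [ 2.1 43.7] z 55.7
  x1 81 y [ 9.4 43.9] z 55.8
  x15 71 y [ 9.5 44. ] z 55.7
tin [-149.26428439 -110.25137724]
stock x [-13.   26.2] y [ 65.3 103.5]
rail z 77.5
side carton 279 x [-54.7  27.1] y [ 3.2 44.9] z 57.1 ((-13.660329818725586, 23.852642059326172), (42.92953872680664, 83.28612518310547), 88.46211242675781)
  x-55 73 y [11.6 44.6] z 57.1
  x-41 38 y [ 8.  45.3] z 57.0
  x-13 50 y [ 9.9 43.5] z 57.0
  x1 58 y [ 2.9 43.2] z 57.1
  x15 54 y [ 5.9 44.3] z 57.3
tin [-151.73002466 -109.79883917]
stock x [-12.9  24.7] y [63.5 99.8]
rail z 79.2
```

The carton stands square and upright, with its near end at rack x of about -53 mm (home). The tin, the gap-2 box and the rail are as before. I hand in.

```bash
python3 -c "
from workcell import bot
print(bot.close_job())"
```

```text
the job is handed in; nothing more can be done
None
```

I stroked the rail from plate 1 to plate 3 at about 2.5 N, reading up to 3.3 N. I then pushed the carton fully home in the third gap, upright and square, left the tin, the gap-2 box and the rail as they were by measurement, and handed the job in at about 28 s.

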